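# Stack a keyed lunch tin

## Robot

A 7-joint arm with a two-finger parallel gripper is mounted at the origin on a cart in front of the work surface, level with it; the furniture and walls round the work are solid. World frame = base frame: x ahead of the robot, y to its left, z up, the work surface at z = 0. Lengths are in m, angles in rad, forces in N, time in s.
With the tool pointing down it reaches from about 0.4 to 0.875 m from the base axis. Payload 19.3 kg.
Tool frame: the origin (TCP) lies at the very end of the fingers, on their centre line; the grasp point (between the pads) lies 19 mm behind it (robot.pinch_z is the distance from the TCP to the grasp point, in m); z points along the fingers, x is the direction in which the jaws open and shut, and the axes are right-handed (so a half turn about z gives the same grasp; the last joint's range is limited). The gripper opens to 85 mm and grips with 20 to 120 N. Pads are 22 mm wide; open, the fingers measure 114 mm over their backs; the gripper's body (76 mm by 85 mm) begins 54 mm behind the grasp point. The pads swing forward as they close: fully open they stand 13 mm farther back than shut.
Start: joints at [1.071, 0.521, -0.036, 1.599, 0.021, 1.021, -0.113], TCP at [0.26, -0.568, 0.231] pointing down, gripper open.
Joint ranges: [-2.91, 2.91], [-0.3, 2.13], [-1.5, 1.42], [0.17, 2.43], [-1.26, 4.41], [0.16, 1.93], [-2.52, 2.52]. Speed limits (rad/s): [1.89, 1.89, 2.39, 2.39, 3.01, 3.01, 3.01].

## Interface

Orientations are given as a rotation vector (axis times angle).
In Python, from bench import robot gives the robot as it stands.
- The arm moves only by the tool move_arm, never from a script. Its argument "plan" is a list of rows, each a list of 7 numbers: the shift along the tool's x, y, z scaled (see below), then the turn, a rotation vector about the tool's x, y, z scaled (see below), then the opening, from -1 (shut) to 1 (fully open). A call has 1 to 8 rows; each row is the pose to reach, as a shift and turn from the pose commanded when the call began, along the tool's axes at that moment; what a row does not reach only later rows make up. The controller multiplies each number of a shift by 0.1 m and each number of a turn by 45 degrees. A row lasts 1/12 s, in which the tool goes at most 41.7 mm and 7.16 degrees, less where a joint would pass 70% of its speed; a pose out of reach is approached as far as the arm can. A call with a number of a shift or a turn outside -1 to 1 is refused whole. A call with a gripper value outside its range is refused whole. The fingers move at their own pace and stop on an object; "force" is the grip in N (left out, the last holds). Time passes only in rows, so rows that repeat a pose let the fingers close. It gives the time, the measured TCP pose, the force and the opening at its end, in the units of the state.
- robot.get_obs(): the state, without advancing time (a new reading comes with each control period).
- robot.read_camera(name): name is "scene" or "top" or "wrist"; returns a dict with "pixels" (384x512x3 uint8, blue, green, red), "K" (3x3 intrinsics, pixels), "distortion" ([k1, k2, p1, p2, k3] as OpenCV has them; the pictures are not rectified), "pose" (4x4, takes a point from camera to world coordinates). Camera axes: x right, y up, looking along -z (the intrinsics and any distortion apply to the point x, -y, -z); pixel columns grow to the right and rows downward; lengths in m; the calibration is good to about 2 mm. A picture is of the moment at which its call begins. There is no depth.
- robot.hand_in(): hands the job in, once; it reports no verdict.
Trained networks look in the newest picture that a camera, given by its name, has taken for a name from the list of things; names that differ only in an ending like _2 or _b are one class to them, and where a whole thing is asked for, a point or a joint stands for the part that bears it (a point fixed in the world has none). Each returns a list of dicts, best first, with "confidence" (0 to 1); they miss things now and then, are a little off and sometimes report something else, mostly with a low value. They report only what shows in the picture. A call takes as long as a camera call. They do not tell look-alikes from the thing itself.
- robot.search_frame(camera, query): "box" ([left, top, width, height] in pixels, round what is visible of it).
- robot.trace(camera, query): "pixels" (384x512 bool, what is visible of it) and "box" ([left, top, width, height] in pixels, round what is visible of it).
- robot.landmark_of(camera, query): "location" ([column, row] in pixels: a listed point, or the origin of a listed thing).
The state is a dict: "clock": time; "qpos": joint angles; "qd": joint speeds; "joint_torque": joint torques, N m; "ee_pos": TCP position; "tcp_rot": TCP orientation; "wrist_force": force on the tool from outside, world axes, zero at the start; "ft_torque": the same for the moment, N m; "finger_gap": finger opening in m.
Only numpy, scipy, OpenCV 4.12 (cv2) and the standard library are available. Lean on these libraries where they do the work, as an engineer would, in place of code of your own. Each camera call takes 0.05 s, during which the arm holds its last target. There are 200 camera calls.

## Task

Put the round metal lunch tin together: take the divided tin off the sloping draining rack and stack it level on the base tin, the notch in its flange fully down over the base's key, then put the lid on top in the same way, its notch fully down over the divided tin's key. Leave the finished stack standing upright on the worktop about where the base stands (within a hand's breadth), and leave the other things where they are.

Things in the scene. Friction and masses are not known exactly. Their poses are not given: they have to be found in the camera images.
- base: base tin: plain round open aluminium tin, loose, 0.8 kg, outer radius 66 mm, inner 62, 55 high, no flange. Origin: centre of its underside; z up; x points to its key, an upright rib outside the wall, 12 wide, whose round top (radius 6, 70 to 80 out from the centre) stands 10 above the rim
- base_key (a point): on the base's key at the level of the rim: 75 mm out along base x, 55 above the underside. Axes as the base
- rack: fixed steel wire draining rack, 150 deep, 147 wide, 118 high. Origin: centre of its footprint on the worktop; its slope rises 33 degrees from the horizontal towards its +x (away from the robot). Two pegs, 20 high, stop the divided tin at the low side; nothing holds it from above or from the high side
- tin_grip (a point): divided tin, loose, 0.3 kg, on the rack, tilted 33 deg, open top towards the robot. Divider 6 mm thick runs across it through the centre along tin y: pinch it along tin x, fingers along tin -z. This point: mid divider, 34 above the tin's underside; divider top at 46, inner floor at 12, rim at 56, wall radius 62 to 66. z: out of the open top; x: to its notch and key (up the slope at the start)
- tin_notch (a point): centre of the notch in the divided tin's flange, on the flange's underside: 75 mm out along tin x, 8 above the tin's underside. Flange: radius 80, 6 thick; notch 17 wide, open outward, right through. Below the flange a tapered foot 8 deep (radius 55 to 59) drops into the base. Seated, this point meets base_key. Axes as the tin
- tin_key (a point): on the divided tin's own key (same shape as the base's) at rim level: 75 mm out along tin x, 56 above the tin's underside. Axes as the tin
- lid_grip (a point): lid, loose, 0.22 kg, right way up on the worktop: closed disc with the same foot (8 mm deep) and notched flange (radius 80, 8 to 14 above the underside), bar handle on top along lid x, 60 long, 14 wide, 36 to 48 above the underside, on two thin posts at x = +-21. This point: centre of the bar, 42 above the underside. z up; x to the notch
- lid_notch (a point): centre of the lid's notch on the flange's underside: 75 mm out along lid x, 8 above the lid's underside. Seated, this point coincides with tin_key. Axes as the lid
- tuna_tin: bystander: flat food tin, 86 across, 40 high, behind the tins (mm). Origin: centre of its underside
- tea_box: bystander: dark card tea box, 64 x 142 x 75 high, at the left (mm). Origin: centre of its underside
- salt_shaker: bystander: salt shaker, 44 across, 90 high, between the rack and the round things (mm). Origin: centre of its underside
- spice_jar: bystander: glass spice jar with a green cap, 46 across, 106 high, at the back, right of the middle (mm). Origin: centre of its underside
- mug_blue: bystander: spotted mug, 82 across, 91 high, at the far right (mm). Origin: centre of its underside
Things that resemble listed ones, but are neither listed nor needed, are in the scene too. Leave any black look-alike of the base alone.

How it is judged:
On the way, in this order (a step that is already met when the one before it is completed fails the run):
1. the divided tin sits fully down on the base tin, its notch over the base's key (distance between tin_notch and base_key below 0.006 m and angle between each of tin_grip, base's own z axis and vertical below 0.04 rad and horizontal distance between tin_grip and base below 0.006 m and height (world z) of base below 0.004 m), for 0.2 s.
2. the lid sits fully down on the divided tin, its notch over that tin's key (all of step 1 and distance between lid_notch and tin_key below 0.006 m and angle between lid_grip's own z axis and vertical below 0.04 rad and horizontal distance between lid_grip and tin_grip below 0.006 m), for 0.2 s.
At the end, for the whole second after the job is handed in: The base stands upright on the worktop within 80 mm of its start; the divided tin sits level on it (0.04 rad), notch point within 6 mm of the base's key point and centre within 6 mm of the base's axis; the lid sits on the divided tin in the same way, to the same tolerances (all of step 2 and distance of base from where it was at the start of the episode below 0.08 m); the robot touches nothing.
It fails at once if a bystander is moved more than 50 mm (distance of any of tuna_tin, tea_box, salt_shaker, spice_jar, mug_blue from where it was at the start of the episode above 0.05 m).
It also fails if it takes over 67 s, if anything falls off the work surface, if the arm or the gripper's body presses on something with over 40 N, if the wrist force passes 120 N, or if a joint passes its speed limit or range.

## Working session

There is one attempt and no reset: what is moved stays moved. The work goes in short steps, Python scripts to look and compute and a tool call to move; the robot and the scene stay as the last step left them, time stands still between calls to the robot, and variables do not carry over. Pictures are saved under pics/ and viewed, about 8 in all and at most 12, crops included, and the job is handed in when it is done.

Besides the shell and the picture viewer there is one more tool, called after "Request:" as name([rows], argument=value, ...), one row to a line, values as JSON. move_arm: Moves the arm, as the interface text tells. Its arguments: {"type":"object","properties":{"plan":{"type":"array","items":{"type":"array","items":{"type":"number","minimum":-1,"maximum":1}}},"force":{"type":"number"}},"required":["plan"]}

```bash
mkdir -p pics; ls
cat > h.py <<'E'
import numpy as np, cv2
from scipy.spatial.transform import Rotation as R
from bench import robot
names=["base","base_key","rack","tin_grip","tin_notch","tin_key","lid_grip","lid_notch"]
def ray(c,px):
    u=cv2.undistortPoints(np.array([[px]],float),c["K"],np.array(c["distortion"],float))[0,0]
    P=np.array(c["pose"]); d=P[:3,:3]@np.array([u[0],-u[1],-1.]); return P[:3,3],d/np.linalg.norm(d)
def proj(c,p):
    P=np.array(c["pose"]); q=P[:3,:3].T@(np.array(p,float).reshape(-1,3)-P[:3,3]).T
    q=q*np.array([[1],[-1],[-1]])
    return cv2.projectPoints(q.T.copy(),np.zeros(3),np.zeros(3),np.array(c["K"]),np.array(c["distortion"],float))[0][:,0]
def atz(c,px,z):
    o,d=ray(c,px); return o+d*(z-o[2])/d[2]
def tri(rs):
    A=0;b=0
    for o,d in rs:
        M=np.eye(3)-np.outer(d,d);A=A+M;b=b+M@o
    x=np.linalg.solve(A,b); return x,[np.linalg.norm((np.eye(3)-np.outer(d,d))@(x-o)) for o,d in rs]
E
python3 - <<'E'
from h import *
np.set_printoptions(precision=4,suppress=True)
C={}
for n in ["scene","top"]:
    C[n]=robot.read_camera(n); cv2.imwrite(f"pics/{n}0.png",C[n]["pixels"])
    print(n,C[n]["pose"][:3,3] if hasattr(C[n]["pose"],'shape') else C[n]["pose"], C[n]["K"][0][0])
for q in names:
  for n in C:
    print(q,n,[(np.round(d["location"],1).tolist(),round(d["confidence"],2)) for d in robot.landmark_of(n,q)[:3]])
a=np.hstack([C[n]["pixels"] for n in C]); cv2.imwrite("pics/a.png",cv2.resize(np.vstack([C[n]["pixels"] for n in C]),(800,1200))[:600]); 
print(robot.get_obs())
E
```

```text
pics
scene [-0.2224  1.6035  0.8873] 438.7430312457871
top [0.2129 0.0626 1.501 ] 350.78973424225774
base scene [([247.8, 231.0], 0.88), ([207.0, 306.3], 0.67)]
base top [([109.5, 213.0], 0.84), ([207.0, 209.7], 0.65)]
base_key scene [([234.9, 214.0], 0.68), ([215.1, 303.3], 0.63)]
base_key top [([90.1, 226.1], 0.56)]
rack scene [([302.4, 171.0], 0.6)]
rack top [([353.9, 208.2], 0.84)]
tin_grip scene [([301.1, 156.6], 0.86)]
tin_grip top [([361.1, 208.2], 0.55), ([270.0, 212.8], 0.32)]
tin_notch scene []
tin_notch top [([205.6, 207.0], 0.72), ([355.4, 193.0], 0.7)]
tin_key scene [([289.9, 144.5], 0.72)]
tin_key top [([357.4, 193.5], 0.65)]
lid_grip scene [([279.9, 195.6], 0.75), ([236.8, 202.7], 0.24)]
lid_grip top [([270.1, 214.5], 0.59)]
lid_notch scene [([267.9, 202.4], 0.56)]
lid_notch top [([257.8, 203.3], 0.9)]
{'clock': 0.9, 'qpos': array([ 1.0708,  0.5214, -0.0363,  1.5995,  0.0212,  1.0211, -0.1128]), 'qd': array([ 0.0001,  0.0003, -0.0003, -0.0008, -0.0008,  0.0003, -0.0012]), 'joint_torque': array([  0.0017, -92.6819,   1.9789, -37.0239,   0.0182,   0.0019,
         0.    ]), 'ee_pos': array([ 0.2604, -0.5682,  0.2313]), 'tcp_rot': array([-2.644 ,  1.6967,  0.0001]), 'wrist_force': array([-0.2277,  0.3417, -0.1234]), 'ft_torque': array([-0.0268, -0.0073, -0.038 ]), 'finger_gap': 0.08541219360558111}
```

View pics/scene0.png

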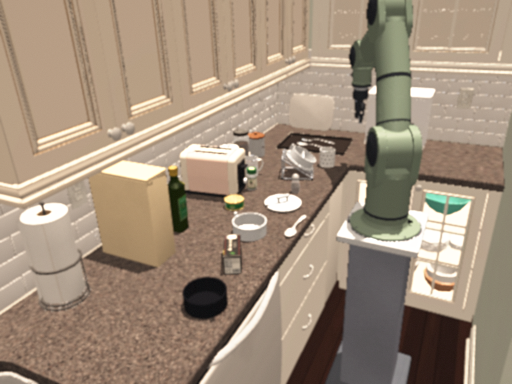

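View pics/top0.png

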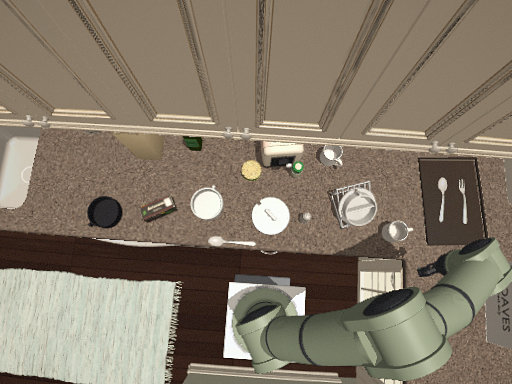

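The scene shows the silver base at scene (248,228) / top (207,204), with the black look-alike at top (105,212). The lid is at top (270,215) with its notch to the upper left, and the tin is on the rack at top (358,206). Next I'll compute rough poses and a zoomed crop.

Run:
```python
from h import *
np.set_printoptions(precision=4,suppress=True)
s=robot.read_camera("scene");t=robot.read_camera("top")
print("base rim c",atz(t,(207,204),.055),"key",atz(t,(213.5,188),.06), atz(s,(215,303),.055))
print("lid",tri([ray(s,(279.9,195.6)),ray(t,(270.1,214.5))]),atz(t,(270.1,214.5),.042),"notch",tri([ray(s,(267.9,202.4)),ray(t,(257.8,203.3))]),atz(t,(257.8,203.3),.008))
print("tin",tri([ray(s,(301.1,156.6)),ray(t,(361.1,208.2))]),"key",tri([ray(s,(289.9,144.5)),ray(t,(357.4,193.5))]))
print("rack",atz(t,(353.9,208.2),0))
for q in ["tuna_tin","tea_box","salt_shaker","spice_jar","mug_blue"]:
    for d in robot.landmark_of("top",q)[:2]: print(q,d["location"],atz(t,d["location"],0)[:2],d["confidence"])
o=robot.get_obs();w=robot.read_camera("wrist");T=np.eye(4);T[:3,:3]=R.from_rotvec(o["tcp_rot"]).as_matrix();T[:3,3]=o["ee_pos"]
print("cam in tcp",np.linalg.inv(T)@np.array(w["pose"]),w["K"]); print(T[:3,:3])
a=cv2.resize(t["pixels"][150:260,180:420],None,fx=3.3,fy=3.3,interpolation=cv2.INTER_CUBIC)
cv2.imwrite("pics/topcrop.png",a)
```

```text
base rim c [0.4598 0.2723 0.055 ] key [0.529  0.2508 0.06  ] [0.3388 0.7503 0.055 ]
lid (array([0.4404, 0.0074, 0.0455]), [np.float64(0.005424675418450794), np.float64(0.005424675418450812)]) [0.4357 0.0055 0.042 ] notch (array([0.4813, 0.0599, 0.0298]), [np.float64(0.000763941590113169), np.float64(0.000763941590113236)]) [0.486  0.0601 0.008 ]
tin (array([ 0.482 , -0.3634,  0.0908]), [np.float64(0.002772398973408556), np.float64(0.0027723989734085167)]) key (array([ 0.5276, -0.3269,  0.1611]), [np.float64(0.003972884718569165), np.float64(0.00397288471856939)])
rack [ 0.4943 -0.3598  0.    ]
tuna_tin [251.2, 173.5] [0.6193 0.0981] 0.54
tea_box [158.9, 210.7] [0.4251 0.4864] 0.6
salt_shaker [302.0, 217.7] [ 0.4375 -0.1344] 0.49
spice_jar [295.8, 179.1] [ 0.6074 -0.1003] 0.64
mug_blue [395.3, 232.5] [ 0.3996 -0.5424] 0.84
cam in tcp [[ 1.     -0.      0.0008  0.0005]
 [ 0.0002 -0.9649 -0.2626 -0.0657]
 [ 0.0008  0.2626 -0.9649 -0.1418]
 [ 0.      0.      0.      1.    ]] [[292.4373   0.     254.1771]
 [  0.     292.4373 191.0725]
 [  0.       0.       1.    ]]
[[ 0.4167 -0.9091 -0.    ]
 [-0.9091 -0.4167  0.    ]
 [-0.      0.     -1.    ]]
```

View pics/topcrop.png

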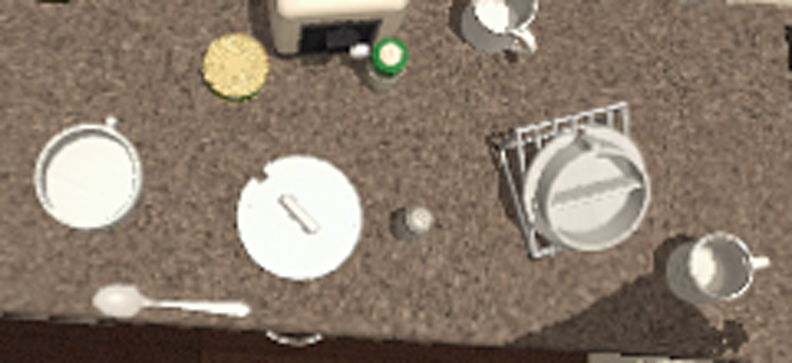

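```bash
cat >> h.py <<'E'
def pose(o=None):
    o=o or robot.get_obs(); T=np.eye(4);T[:3,:3]=R.from_rotvec(o["tcp_rot"]).as_matrix();T[:3,3]=o["ee_pos"];return T
def tinframe(yaw,tilt=np.radians(33)):
    return (R.from_euler('z',yaw)*R.from_euler('y',-tilt)).as_matrix()
def tool(Rm): return Rm@np.diag([1,-1,-1])   # tool x=thing x, tool z=-thing z
def mk(p,Rm): T=np.eye(4);T[:3,:3]=Rm;T[:3,3]=p;return T
def steps(T,goal,n,dec=2):
    for i in range(n):
        D=np.linalg.inv(T)@goal; k=1/(n-i)
        rv=np.round(R.from_matrix(D[:3,:3]).as_rotvec()*k/(np.pi/4),dec)
        Rk=R.from_rotvec(rv*np.pi/4).as_matrix()
        nx=T[:3,3]+(goal[:3,3]-T[:3,3])*k
        sh=np.round(T[:3,:3].T@(nx-T[:3,3])/0.1,dec)
        if abs(np.r_[sh,rv]).max()>1: print("OVER")
        rows=max(np.linalg.norm(sh)*100/41.7,np.degrees(np.linalg.norm(rv)*np.pi/4)/7.16)
        print([float(v) for v in np.r_[sh,rv]+0.],"rows>=%.1f"%rows)
        T=T@mk(sh*0.1,Rk)
    print("end",np.round(T[:3,3],4))
    return T
E
python3 - <<'E'
from h import *
Rt=tinframe(np.radians(13)); g=np.array([.482,-.363,.091])
G=mk(g+Rt[:,2]*.14+np.array([0,0,0]),tool(Rt)); print(G)
steps(pose(),G,3)
E
```

```text
[[ 8.17175496e-01  2.24951054e-01  5.30679972e-01  4.07704804e-01]
 [ 1.88659829e-01 -9.74370065e-01  1.22517125e-01 -3.80152398e-01]
 [ 5.44639035e-01 -6.93889390e-18 -8.38670568e-01  2.08413880e-01]
 [ 0.00000000e+00  0.00000000e+00  0.00000000e+00  1.00000000e+00]]
[-0.36, -0.71, 0.08, 0.17, 0.2, -0.56] rows>=3.9
[-0.05, -0.79, 0.14, 0.16, 0.21, -0.57] rows>=3.9
[0.26, -0.71, 0.26, 0.17, 0.2, -0.56] rows>=3.9
end [ 0.4082 -0.38    0.2084]
```

Request:
move_arm([
  [-0.36,-0.71,0.08,0.17,0.2,-0.56,0],
  [-0.36,-0.71,0.08,0.17,0.2,-0.56,0],
  [-0.36,-0.71,0.08,0.17,0.2,-0.56,0],
  [-0.36,-0.71,0.08,0.17,0.2,-0.56,0],
  [-0.36,-0.71,0.08,0.17,0.2,-0.56,0],
], force=50)

```text
clock: 1.72
ee_pos: [0.3084, -0.506, 0.2234]
tcp_rot: [-2.913, 1.056, -0.318]
wrist_force: [-1.0, -1.2, 0.6]
finger_gap: 0.0427
```

Request:
move_arm([
  [-0.05,-0.79,0.14,0.16,0.21,-0.57,0],
  [-0.05,-0.79,0.14,0.16,0.21,-0.57,0],
  [-0.05,-0.79,0.14,0.16,0.21,-0.57,0],
  [-0.05,-0.79,0.14,0.16,0.21,-0.57,0],
  [-0.05,-0.79,0.14,0.16,0.21,-0.57,0],
])

```text
clock: 2.13
ee_pos: [0.3572, -0.4438, 0.2155]
tcp_rot: [-3.015, 0.366, -0.616]
wrist_force: [-0.9, -1.2, 0.0]
finger_gap: 0.0427
```

Request:
move_arm([
  [0.26,-0.71,0.26,0.17,0.2,-0.56,0],
  [0.26,-0.71,0.26,0.17,0.2,-0.56,0],
  [0.26,-0.71,0.26,0.17,0.2,-0.56,0],
  [0.26,-0.71,0.26,0.17,0.2,-0.56,0],
  [0.26,-0.71,0.26,0.17,0.2,-0.56,0],
  [0.26,-0.71,0.26,0.17,0.2,-0.56,0],
])

```text
clock: 2.63
ee_pos: [0.4078, -0.3809, 0.2077]
tcp_rot: [-2.934, -0.318, -0.861]
wrist_force: [-0.7, 0.2, -1.1]
finger_gap: 0.0426
```

Run:
```python
from h import *
np.set_printoptions(precision=4,suppress=True)
o=robot.get_obs();print(o["clock"],o["qpos"],o["ee_pos"],o["finger_gap"]);print(pose(o))
w=robot.read_camera("wrist");cv2.imwrite("pics/w1.png",w["pixels"])
for q in ["tin_grip","tin_notch","tin_key"]:
    print(q,[(np.round(d["location"],1).tolist(),round(d["confidence"],2)) for d in robot.landmark_of("wrist",q)[:3]])
```

```text
2.6333 [ 1.5796  0.5246 -0.8461  2.0093 -0.2447  0.496   1.2767] [ 0.4078 -0.3809  0.2077] 0.04264476171074847
[[ 0.8221  0.2158  0.5269  0.4078]
 [ 0.1781 -0.9764  0.1221 -0.3809]
 [ 0.5408 -0.0065 -0.8411  0.2077]
 [ 0.      0.      0.      1.    ]]
tin_grip [([256.9, 170.4], 0.94)]
tin_notch [([327.9, 157.6], 0.89)]
tin_key [([340.2, 169.4], 0.78)]
```

View pics/w1.png

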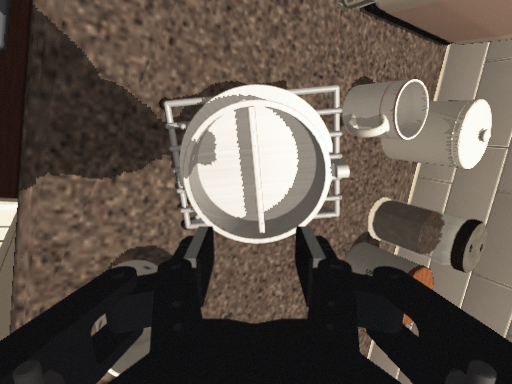

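The wrist image shows the tin centred at about (257,170). The divider runs from (253,105) to (262,233), the key is at (341,172) and the rim spans columns 183 to 332. I'll fit the pose to that.

```bash
cat >> h.py <<'E'
def circ(r,z,n=180):
    a=np.linspace(0,2*np.pi,n,endpoint=False); return np.c_[r*np.cos(a),r*np.sin(a),0*a+z]
E
python3 - <<'E'
from h import *
from scipy.optimize import least_squares
np.set_printoptions(precision=4,suppress=True)
w=robot.read_camera("wrist"); s=robot.read_camera("scene"); t=robot.read_camera("top")
def f(p,full=False):
    Rt=tinframe(p[3]); W=lambda q: np.array(q,float).reshape(-1,3)@Rt.T+p[:3]   # origin= underside centre
    rim=proj(w,W(circ(.066,.056)))
    d=proj(w,W([[0,.062,.046],[0,-.062,.046]]))
    k=proj(w,W([[.075,0,.056]]))[0]; g=proj(w,W([[0,0,.034]]))[0]
    n=proj(w,W([[.075,0,.008]]))[0]
    gs=proj(s,W([[0,0,.034]]))[0]; gt=proj(t,W([[0,0,.034]]))[0]
    if full: print("rim",rim.min(0),rim.max(0),"div",d,"key",k,"grip",g,"notch",n,gs,gt)
    ends=d if d[0,1]<d[1,1] else d[::-1]
    return np.r_[rim[:,0].min()-183,rim[:,0].max()-332,rim[:,1].max()-243,
       (ends-[[253,105],[262,233]]).ravel()*.5,(k-[340.5,171])*.7,(g-[256.9,170.4])*.5,(n-[327.9,157.6])*.3,(gs-[301.1,156.6])*.3]
r=least_squares(f,[.50,-.36,.06,.2],loss='soft_l1'); p=r.x; print(p,np.degrees(p[3])); print(r.fun); f(p,True)
Rt=tinframe(p[3]); print("grip",p[:3]+Rt[:,2]*.034)
im=w["pixels"].copy()
W=lambda q: np.array(q,float).reshape(-1,3)@Rt.T+p[:3]
for r_,z,c in [(.066,.056,(0,0,255)),(.080,.014,(0,255,0)),(.062,.012,(255,0,0))]:
    cv2.polylines(im,[proj(w,W(circ(r_,z))).round().astype(int)],True,c,1)
cv2.polylines(im,[proj(w,W([[-.003,.062,.046],[-.003,-.062,.046],[.003,-.062,.046],[.003,.062,.046]])).round().astype(int)],True,(255,0,255),1)
cv2.imwrite("pics/w1o.png",cv2.resize(im[70:260,140:380],None,fx=3.2,fy=3.2))
E
```

```text
[ 0.4969 -0.3467  0.0671  0.3101] 17.765972246078448
[ 0.3137 -0.6169 -0.0989 -0.4289 -0.3968 -0.1985  0.6778  0.7311 -0.2538
  0.1135  0.1398  0.2232  0.6281  0.0957 -0.0149]
rim [183.3137  99.2122] [331.3831 242.9011] div [[252.1422 104.2064]
 [261.6031 234.3555]] key [341.5445 170.6374] grip [257.127  170.6796] notch [328.6441 159.6936] [301.4189 156.5502] [358.6107 207.8229]
grip [ 0.4793 -0.3524  0.0957]
```

View pics/w1o.png

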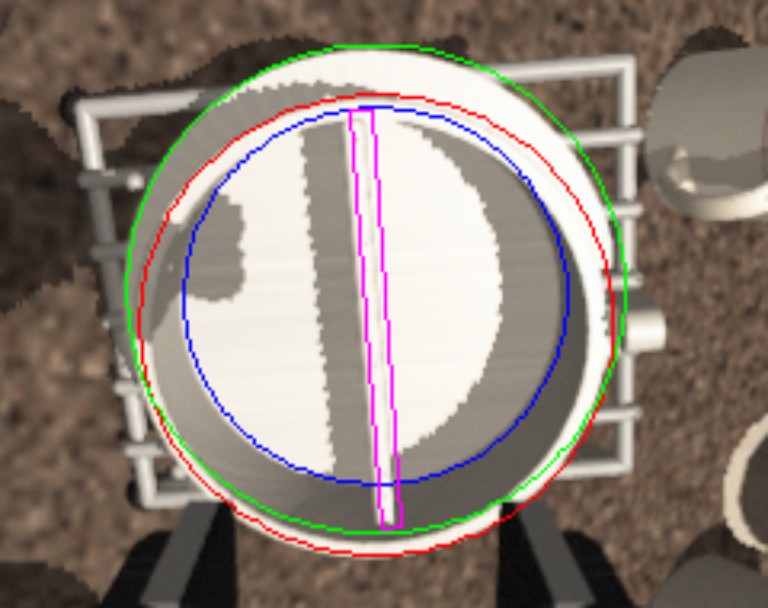

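The overlay fits well: underside centre at (0.497,-0.347,0.067), yaw 17.8°. Computing the approach.

Run:
```python
from h import *
p=np.array([.4969,-.3467,.0671]);Rt=tinframe(.3101)
T=steps(pose(),mk(p+Rt[:,2]*.075,tool(Rt)),1)
T=steps(T,mk(p+Rt[:,2]*.017,tool(Rt)),1)
```

```text
[0.02, -0.09, 0.95, 0.06, 0.0, -0.09] rows>=2.3
end [ 0.4584 -0.359   0.1299]
[0.0, 0.0, 0.58, 0.0, 0.0, 0.0] rows>=1.4
end [ 0.4882 -0.3493  0.0811]
```

Request:
move_arm([
  [0.02,-0.09,0.45,0.06,0,-0.09,0],
  [0.02,-0.09,0.6,0.06,0,-0.09,0],
  [0.02,-0.09,0.8,0.06,0,-0.09,0],
  [0.02,-0.09,0.95,0.06,0,-0.09,0],
  [0.02,-0.09,0.95,0.06,0,-0.09,0],
  [0.02,-0.09,0.95,0.06,0,-0.09,0],
])

```text
clock: 3.48
ee_pos: [0.4582, -0.3587, 0.1297]
tcp_rot: [-2.894, -0.454, -0.852]
wrist_force: [0.1, 0.1, 0.9]
finger_gap: 0.0425
```

Run:
```python
from h import *
np.set_printoptions(precision=4,suppress=True)
p=np.array([.4969,-.3467,.0671]);Rt=tinframe(.3101)
D=np.linalg.inv(mk(p,tool(Rt)))@pose(); print(D[:3,3],R.from_matrix(D[:3,:3]).as_rotvec())
steps(pose(),mk(p+Rt[:,2]*.017,tool(Rt)),1)
```

```text
[ 0.0001 -0.0004 -0.0745] [ 0.0038 -0.0029 -0.0002]
[0.0, 0.01, 0.57, 0.0, 0.0, 0.0] rows>=1.4
end [ 0.4879 -0.35    0.0818]
```

Request:
move_arm([
  [0,0,0.2,0,0,0,0],
  [0,0,0.4,0,0,0,0],
  [0,0,0.5,0,0,0,0],
  [0,0,0.57,0,0,0,0],
  [0,0,0.57,0,0,0,0],
])

```text
clock: 3.9
ee_pos: [0.4876, -0.3494, 0.0817]
tcp_rot: [-2.894, -0.454, -0.853]
wrist_force: [0.3, 0.8, 0.6]
finger_gap: 0.0426
```

Request:
move_arm([
  [0,0,0,0,0,0,-1],
  [0,0,0,0,0,0,-1],
  [0,0,0,0,0,0,-1],
  [0,0,0,0,0,0,-1],
  [0,0,0,0,0,0,-1],
  [0,0,0,0,0,0,-1],
], force=60)

```text
clock: 4.4
ee_pos: [0.4872, -0.3504, 0.0826]
tcp_rot: [-2.896, -0.454, -0.853]
wrist_force: [-6.5, 0.4, 9.6]
finger_gap: 0.0049
```

Request:
move_arm([
  [0,0,-0.1,0,0,0,-1],
  [0,0,-0.25,0,0,0,-1],
  [0,0,-0.5,0,0,0,-1],
  [0,0,-0.8,0,0,0,-1],
  [0,0,-1,0,0,0,-1],
  [0,0,-1,0,0,0,-1],
])

```text
clock: 4.9
ee_pos: [0.4342, -0.3689, 0.1688]
tcp_rot: [-2.9, -0.452, -0.854]
wrist_force: [0.7, -1.9, -3.2]
finger_gap: 0.0048
```

Tin is held: about 3 N on the wrist and a 4.8 mm gap. Next I'll fit the base pose by silhouette in both fixed cameras, and refit the held tin from the wrist camera.

```bash
cat >> h.py <<'E'
def sil(c,parts,S=8,roi=None):
    x0,y0,wd,ht=roi; m=np.zeros((ht*S,wd*S),np.uint8)
    for q in parts:
        px=((proj(c,q)-[x0,y0]+.5)*S).astype(np.float32)
        cv2.fillConvexPoly(m,cv2.convexHull(px).round().astype(np.int32),255)
    return cv2.resize(m,(wd,ht),interpolation=cv2.INTER_AREA)/255.
def keyparts(z0,z1):
    a=np.linspace(-np.pi/2,np.pi/2,9)
    return np.array([[r,y,z] for r in (.066,.08) for y in (-.006,.006) for z in (z0,z1-.006)]+[[r,.006*np.sin(b),z1-.006+.006*np.cos(b)] for r in (.07,.08) for b in a])
def fitsil(cams,masks,parts,p0,step):
    """planar pose fit x,y,yaw by silhouette; parts in thing frame"""
    from scipy.optimize import minimize
    rois=[]
    for m in masks:
        ys,xs=np.nonzero(m); rois.append((xs.min()-8,ys.min()-8,np.ptp(xs)+17,np.ptp(ys)+17))
    def cost(p):
        Rm=R.from_euler('z',p[2]).as_matrix(); e=0
        for c,m,r in zip(cams,masks,rois):
            s=sil(c,[q@Rm.T+[p[0],p[1],0] for q in parts],roi=r); mm=m[r[1]:r[1]+r[3],r[0]:r[0]+r[2]]
            e+=np.abs(s-mm).sum()/mm.sum()
        return e
    sx=np.array([p0]+[np.array(p0)+np.eye(3)[i]*step[i] for i in range(3)])
    r=minimize(cost,p0,method='Nelder-Mead',options=dict(initial_simplex=sx,xatol=1e-4,fatol=1e-4,maxiter=150)); return r.x,r.fun
baseparts=[np.vstack([circ(.066,0,72),circ(.066,.055,72)]),keyparts(0.0,.065)]
E
python3 - <<'E'
from h import *
np.set_printoptions(precision=4,suppress=True)
C={n:robot.read_camera(n) for n in("scene","top","wrist")}
ms={}
for n in("scene","top"):
    for d in robot.trace(n,"base"):
        print(n,d["box"],round(d["confidence"],2))
        c=np.array(d["box"][:2])+np.array(d["box"][2:])/2
        if np.linalg.norm(c-{"scene":(248,228),"top":(208,203)}[n])<15 and n not in ms: ms[n]=d["pixels"].astype(float)
    print(n,[(q,[(np.round(d["location"],1).tolist(),round(d["confidence"],2)) for d in robot.landmark_of(n,q)]) for q in("base","base_key")])
for k in (["top"],["scene"],["scene","top"]):
    if all(n in ms for n in k):
        p,f=fitsil([C[n] for n in k],[ms[n] for n in k],baseparts,[.46,.272,-.3],[.006,.006,.2]); print(k,p,np.degrees(p[2]),f)
for n in("scene","top"):
    Rm=R.from_euler('z',p[2]).as_matrix();im=C[n]["pixels"].copy(); f=5
    big=cv2.resize(im,None,fx=f,fy=f,interpolation=cv2.INTER_CUBIC)
    for q in (circ(.066,.055),circ(.062,.055),circ(.066,0)): cv2.polylines(big,[((proj(C[n],q@Rm.T+[p[0],p[1],0])+.5)*f).round().astype(int)],True,(0,0,255),1)
    kp=((proj(C[n],keyparts(0,.065)@Rm.T+[p[0],p[1],0])+.5)*f).astype(np.float32)
    cv2.polylines(big,[cv2.convexHull(kp).round().astype(int)],True,(0,255,0),1)
    c=proj(C[n],[p[0],p[1],.03])[0]*f; x,y=int(c[0]),int(c[1]); C[n]["crop"]=big[y-170:y+170,x-170:x+170]
cv2.imwrite("pics/b.png",np.hstack([C["scene"]["crop"],C["top"]["crop"]]))
print([(np.round(d["location"],1).tolist(),round(d["confidence"],2)) for q in("tin_grip","tin_key","tin_notch") for d in robot.landmark_of("wrist",q)])
w=C["wrist"];T=pose();F=T@mk([0,0,.017],np.diag([1,-1,-1]))
print("pred",proj(w,(np.array([[0,0,.034],[.075,0,.056],[.075,0,.008]])@F[:3,:3].T+F[:3,3])))
im=w["pixels"]
for q in (circ(.066,.056),circ(.08,.014),np.array([[0,.062,.046],[0,-.062,.046]]),keyparts(.014,.066)): cv2.polylines(im,[proj(w,q@F[:3,:3].T+F[:3,3]).round().astype(int)],True,(0,0,255),1)
cv2.imwrite("pics/w2.png",im)
E
```

```text
scene [233.3, 209.9, 31.0, 32.1] 0.81
scene [183.2, 278.5, 43.7, 41.1] 0.64
scene [('base', [([249.0, 228.4], 0.91), ([210.8, 304.2], 0.85)]), ('base_key', [([234.6, 217.5], 0.88), ([215.7, 303.9], 0.57), ([249.9, 231.3], 0.56)])]
top [86.1, 194.3, 36.0, 32.7] 0.94
top [189.3, 188.8, 34.8, 31.6] 0.63
top [('base', [([108.6, 212.3], 0.73), ([206.8, 205.9], 0.65)]), ('base_key', [([215.4, 186.2], 0.85), ([90.8, 221.8], 0.74)])]
['top'] [ 0.4644  0.2787 -0.2521] -14.441732592956823 0.039924856170012915
['scene'] [ 0.467   0.2696 -0.2837] -16.256987748596643 0.07632884479092841
['scene', 'top'] [ 0.464   0.2771 -0.3165] -18.133165317481502 0.171020680113904
[([253.1, 254.9], 0.81), ([436.0, 283.8], 0.58), ([384.1, 232.2], 0.89)]
pred [[257.0144 253.4669]
 [442.978  278.627 ]
 [390.2018 231.5571]]
```

View pics/b.png

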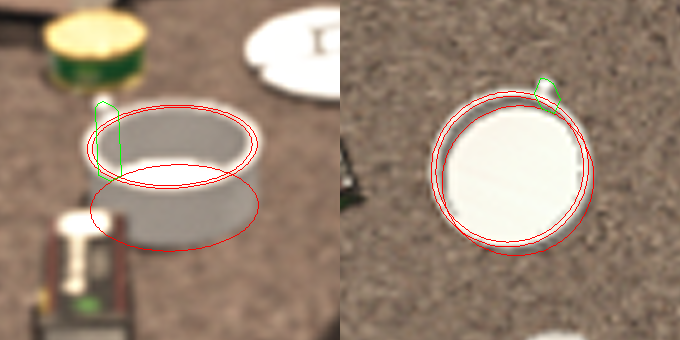

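View pics/w2.png

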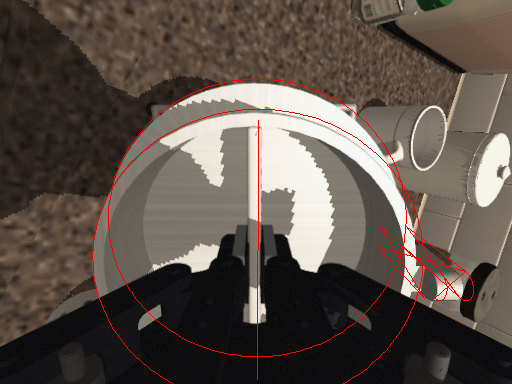

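The base overlay is within about 1 px: the rim sits slightly high in scene, with the key tip at crop (104,95). The wrist picture shows the held tin's rim spanning about 103 to 413 against a predicted 93 to 423, so it sits a bit lower and about 2 mm to the -x side. I'll refine both with an edge fit.

```bash
cat >> h.py <<'E'
from scipy.optimize import minimize
def grad(im,s=0.8):
    g=cv2.GaussianBlur(im.astype(np.float32),(0,0),s)
    gx=cv2.Sobel(g,cv2.CV_32F,1,0);gy=cv2.Sobel(g,cv2.CV_32F,0,1)
    m=np.sqrt(gx**2+gy**2).max(2); return np.minimum(m,np.percentile(m,98))
def samp(g,px): return cv2.remap(g,px[None,:,0].astype(np.float32),px[None,:,1].astype(np.float32),cv2.INTER_LINEAR)[0]
def edgefit(cost,p0,step,n=6):
    best=None;rng=np.random.default_rng(0);p0=np.array(p0,float)
    for k in range(n):
        s=p0+(rng.uniform(-1,1,len(p0))*step if k else 0)
        sx=np.vstack([s]+[s+np.eye(len(s))[i]*step[i] for i in range(len(s))])
        r=minimize(cost,s,method='Nelder-Mead',options=dict(initial_simplex=sx,xatol=1e-5,fatol=1e-4,maxiter=500))
        if best is None or r.fun<best.fun: best=r
    return best.x,best.fun
E
cat > fit1.py <<'E'
from h import *
np.set_printoptions(precision=4,suppress=True)
C={n:robot.read_camera(n) for n in("scene","top","wrist")}
G={n:grad(C[n]["pixels"]) for n in C}
curves=[circ(.066,.055),circ(.062,.055)]
def cost(p,cams):
    return -sum(samp(G[n],proj(C[n],q+[p[0],p[1],0])).mean() for n in cams for q in curves)
for k in(["top"],["scene"],["scene","top"]):
    print(k,*edgefit(lambda p:cost(p,k),[.465,.274],[.005,.005]))
# tin in tool: z offset (underside beyond TCP), x,y, rotvec (tin relative)
w=C["wrist"];T=pose();D0=np.diag([1.,-1,-1])
tc=[circ(.066,.056),circ(.062,.056),circ(.08,.014),circ(.08,.008)]
g=G["wrist"].copy()
def tf(p): return T@mk(p[:3],D0@R.from_rotvec(p[3:]).as_matrix())
def tcost(p):
    F=tf(p);e=0
    for q in tc[:3]:
        px=proj(w,q@F[:3,:3].T+F[:3,3]); ok=(px[:,1]<230)&(px[:,1]>2); e-=samp(g,px[ok]).mean()
    for x in(-.003,.003):
        px=proj(w,np.c_[0*np.arange(30)+x,np.linspace(.06,.0,30),0*np.arange(30)+.046]@F[:3,:3].T+F[:3,3]); e-=samp(g,px).mean()*.7
    return e+ (np.abs(p[3:])**2).sum()*300
print("wrist tin",*edgefit(tcost,[-.001,0,.02,0,0,0],[.003,.003,.004,.03,.03,.03],10))
p,_=edgefit(tcost,[-.001,0,.02,0,0,0],[.003,.003,.004,.03,.03,.03],10)
F=tf(p);print("key/grip/notch",proj(w,(np.array([[.075,0,.056],[0,0,.034],[.075,0,.008]])@F[:3,:3].T+F[:3,3])))
E
python3 fit1.py
```

```text
['top'] [0.4621 0.2715] -408.839111328125
['scene'] [0.4607 0.2859] -411.6003112792969
['scene', 'top'] [0.4576 0.278 ] -789.212890625
wrist tin [-0.001   0.0009  0.0205  0.001  -0.0025 -0.0153] -783.4479478324822
key/grip/notch [[434.7094 281.7449]
 [253.7105 254.3012]
 [385.2324 234.7287]]
```

Run:
```python
from h import *
np.set_printoptions(precision=3,suppress=True)
T0=pose();w=robot.read_camera("wrist");X=np.linalg.inv(T0)@np.array(w["pose"])
b=np.array([.462,.272,0])
for a,tz,dy in((30,.25,.345),(35,.25,.36),(35,.22,.33),(35,.22,.30)):
    G=mk([.46,.272-dy,tz],tool(np.eye(3))@R.from_euler('x',a,degrees=True).as_matrix())
    c=dict(w);c["pose"]=G@X
    F=G@mk([-.001,.001,.0205],np.diag([1,-1,-1.]))
    fl=proj(c,circ(.08,.008)@F[:3,:3].T+F[:3,3]);rm=proj(c,circ(.08,.066)@F[:3,:3].T+F[:3,3]);q=proj(c,circ(.08,.055)+b);q0=proj(c,circ(.066,0)+b)
    print(a,tz,dy,"tin top row",fl[:,1].min(),rm[:,1].min(),"base rows",q[:,1].min(),q[:,1].max(),q0[:,1].max(),"cols",q[:,0].min(),q[:,0].max())
G=mk([.46,-.073,.25],tool(np.eye(3))@R.from_euler('x',30,degrees=True).as_matrix())
steps(T0,G,4)
```

```text
30 0.25 0.345 tin top row 84.17359887570872 66.82315256804245 base rows -24.029149522313475 63.25918268238665 79.0726638450505 cols 202.2766518229443 310.3687974070845
35 0.25 0.36 tin top row 84.17359887570863 66.82315256804233 base rows -0.8037264706088365 75.81431083676436 92.36140484462128 cols 205.46766919284693 306.9679857847335
35 0.22 0.33 tin top row 84.17359887570856 66.82315256804233 base rows -5.491990110256694 77.91853076074968 95.61578992662228 cols 200.9874980163055 311.7610657964882
35 0.22 0.3 tin top row 84.17359887570856 66.82315256804233 base rows 8.500370680451425 96.29838654767819 112.07254791526414 cols 199.62080603261018 313.22897678823296
[0.35, -0.68, -0.02, 0.13, -0.15, 0.14] rows>=1.8
[0.27, -0.72, 0.01, 0.13, -0.15, 0.14] rows>=1.8
[0.2, -0.74, 0.06, 0.13, -0.15, 0.14] rows>=1.8
[0.13, -0.74, 0.11, 0.14, -0.15, 0.14] rows>=1.8
end [ 0.46  -0.073  0.25 ]
```

Run:
```python
from h import *
G=mk([.46,-.078,.25],tool(np.eye(3))@R.from_euler('x',35,degrees=True).as_matrix())
steps(pose(),G,4)
```

```text
[0.35, -0.67, -0.02, 0.16, -0.15, 0.15] rows>=1.8
[0.27, -0.7, 0.02, 0.16, -0.14, 0.15] rows>=1.8
[0.18, -0.73, 0.09, 0.16, -0.15, 0.15] rows>=1.8
[0.12, -0.72, 0.17, 0.15, -0.14, 0.14] rows>=1.8
end [ 0.4601 -0.078   0.2495]
```

Request:
move_arm([
  [0.18,-0.33,-0.01,0.08,-0.07,0.08,-1],
  [0.35,-0.67,-0.02,0.16,-0.15,0.15,-1],
  [0.35,-0.67,-0.02,0.16,-0.15,0.15,-1],
])

```text
clock: 5.95
ee_pos: [0.4456, -0.288, 0.1895]
tcp_rot: [-2.828, -0.338, -0.612]
wrist_force: [1.5, 0.9, -1.9]
finger_gap: 0.0046
```

Request:
move_arm([
  [0.14,-0.35,0.01,0.08,-0.07,0.08,-1],
  [0.27,-0.7,0.02,0.16,-0.14,0.15,-1],
  [0.27,-0.7,0.02,0.16,-0.14,0.15,-1],
])

```text
clock: 6.2
ee_pos: [0.451, -0.2171, 0.2106]
tcp_rot: [-2.743, -0.217, -0.399]
wrist_force: [0.8, 1.8, -1.7]
finger_gap: 0.0049
```

Request:
move_arm([
  [0.09,-0.36,0.04,0.08,-0.07,0.08,-1],
  [0.18,-0.73,0.09,0.16,-0.15,0.15,-1],
  [0.18,-0.73,0.09,0.16,-0.15,0.15,-1],
])

```text
clock: 6.45
ee_pos: [0.4556, -0.1446, 0.2311]
tcp_rot: [-2.64, -0.105, -0.185]
wrist_force: [0.6, 1.3, -2.9]
finger_gap: 0.0044
```

Request:
move_arm([
  [0.06,-0.36,0.08,0.08,-0.07,0.07,-1],
  [0.12,-0.72,0.17,0.15,-0.14,0.14,-1],
  [0.12,-0.72,0.17,0.15,-0.14,0.14,-1],
  [0.12,-0.72,0.17,0.15,-0.14,0.14,-1],
  [0.12,-0.72,0.17,0.15,-0.14,0.14,-1],
])

```text
clock: 6.87
ee_pos: [0.4602, -0.0786, 0.2491]
tcp_rot: [-2.535, -0.002, -0.003]
wrist_force: [1.0, -0.8, -2.4]
finger_gap: 0.0046
```

```bash
cat > fit2.py <<'E'
from h import *
np.set_printoptions(precision=4,suppress=True)
o=robot.get_obs();print(o["clock"],o["qpos"],o["finger_gap"]);T=pose(o);print(T)
w=robot.read_camera("wrist")
for q in("base","base_key","tin_grip"): print(q,[(np.round(d["location"],1).tolist(),round(d["confidence"],2)) for d in robot.landmark_of("wrist",q)])
g=grad(w["pixels"])
def cost(p):
    e=0
    for q in(circ(.066,.055),circ(.062,.055)):
        px=proj(w,q+[p[0],p[1],0]);ok=(px[:,1]>2)&(px[:,1]<95);e-=samp(g,px[ok]).mean()
    return e
p,f=edgefit(cost,[.462,.274],[.006,.006],8);print("base",p,f)
def kc(y,p=p):
    Rm=R.from_euler('z',y[0]).as_matrix();kp=keyparts(.0,.065)@Rm.T+[p[0],p[1],0];h=cv2.convexHull(proj(w,kp).astype(np.float32))[:,0]
    pts=np.vstack([np.linspace(h[i],h[(i+1)%len(h)],6) for i in range(len(h))]);return -samp(g,pts).mean()
ys=np.radians(np.arange(-45,15,.5));v=[kc([y]) for y in ys];y=ys[np.argmin(v)];print("yaw",np.degrees(y),min(v),np.median(v))
f=4;big=cv2.resize(w["pixels"],None,fx=f,fy=f,interpolation=cv2.INTER_CUBIC);Rm=R.from_euler('z',y).as_matrix()
S=lambda q:[((proj(w,q@Rm.T+[p[0],p[1],0])+.5)*f).round().astype(int)]
for q in(circ(.066,.055),circ(.062,.055),circ(.066,0)):cv2.polylines(big,S(q),True,(0,0,255),1)
cv2.polylines(big,[cv2.convexHull(S(keyparts(0,.065))[0])],True,(0,255,0),1)
cv2.imwrite("pics/w3.png",big[:480,640:1420])
E
python3 fit2.py
```

```text
6.8667 [ 0.9111  0.4952 -0.6736  1.8642 -0.3213  1.0741  0.4557] 0.0045826137647369935
[[ 1.      0.0019  0.0018  0.4602]
 [ 0.0005 -0.8213  0.5704 -0.0786]
 [ 0.0026 -0.5704 -0.8213  0.2491]
 [ 0.      0.      0.      1.    ]]
base [([258.3, 61.7], 0.95)]
base_key [([302.4, 51.1], 0.76)]
tin_grip [([255.0, 252.5], 0.9)]
base [0.4656 0.2748] -481.16015625
yaw -18.5 -173.4193 -95.56641
```

View pics/w3.png

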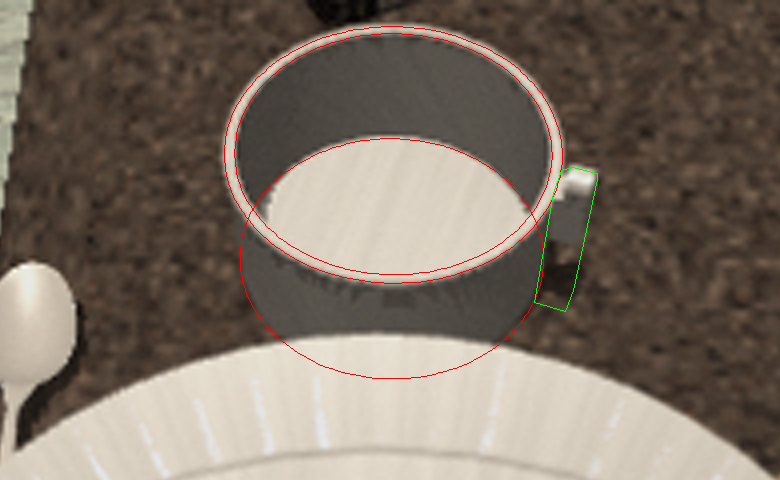

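Very good fit: base at (0.4656,0.2748), yaw -18.5°, with the rim and key tip overlaid accurately. Moving to hover above it.

```bash
cat >> h.py <<'E'
TIN=mk([-.001,.0009,.0205],np.diag([1.,-1,-1])@R.from_rotvec([0,0,-.0153]).as_matrix())
def tcp_for(x,y,z,yaw): return mk([x,y,z],R.from_euler('z',yaw).as_matrix())@np.linalg.inv(TIN)
E
python3 - <<'E'
from h import *
y=np.radians(-18.5)
T=steps(pose(),tcp_for(.4656,.2748,.16,y),4)
T=steps(T,tcp_for(.4656,.2748,.082,y),1)
print(tcp_for(.4656,.2748,.047,y))
E
```

```text
[0.02, -0.63, 0.65, -0.19, 0.03, 0.09] rows>=2.2
[-0.05, -0.72, 0.54, -0.19, 0.03, 0.1] rows>=2.2
[-0.12, -0.78, 0.43, -0.19, 0.03, 0.09] rows>=2.2
[-0.18, -0.83, 0.31, -0.2, 0.03, 0.1] rows>=2.2
end [0.4667 0.2754 0.1808]
[0.0, 0.0, 0.78, 0.0, 0.0, 0.0] rows>=1.9
end [0.4668 0.2753 0.1028]
[[ 0.95306723 -0.30275873  0.          0.46682555]
 [-0.30275873 -0.95306723  0.          0.275355  ]
 [ 0.          0.         -1.          0.0675    ]
 [ 0.          0.          0.          1.        ]]
```

Request:
move_arm([
  [0.01,-0.32,0.33,-0.1,0.02,0.05,-1],
  [0.02,-0.63,0.65,-0.19,0.03,0.09,-1],
  [0.02,-0.63,0.65,-0.19,0.03,0.09,-1],
  [0.02,-0.63,0.65,-0.19,0.03,0.09,-1],
])

```text
clock: 7.4
ee_pos: [0.4614, 0.0145, 0.2327]
tcp_rot: [-2.682, 0.093, -0.003]
wrist_force: [0.8, 0.1, -1.8]
finger_gap: 0.005
```

Request:
move_arm([
  [-0.03,-0.36,0.27,-0.1,0.02,0.05,-1],
  [-0.05,-0.72,0.54,-0.19,0.03,0.1,-1],
  [-0.05,-0.72,0.54,-0.19,0.03,0.1,-1],
  [-0.05,-0.72,0.54,-0.19,0.03,0.1,-1],
])

```text
clock: 7.73
ee_pos: [0.4623, 0.1065, 0.2162]
tcp_rot: [-2.825, 0.212, -0.002]
wrist_force: [-2.3, 0.4, -2.3]
finger_gap: 0.0045
```

Request:
move_arm([
  [-0.06,-0.39,0.22,-0.1,0.02,0.05,-1],
  [-0.12,-0.78,0.43,-0.19,0.03,0.09,-1],
  [-0.12,-0.78,0.43,-0.19,0.03,0.09,-1],
  [-0.12,-0.78,0.43,-0.19,0.03,0.09,-1],
])

```text
clock: 8.07
ee_pos: [0.4647, 0.1899, 0.1985]
tcp_rot: [-2.966, 0.341, -0.005]
wrist_force: [-0.3, 0.4, -2.2]
finger_gap: 0.0048
```

Request:
move_arm([
  [-0.09,-0.41,0.15,-0.1,0.02,0.05,-1],
  [-0.18,-0.83,0.31,-0.2,0.03,0.1,-1],
  [-0.18,-0.83,0.31,-0.2,0.03,0.1,-1],
  [-0.18,-0.83,0.31,-0.2,0.03,0.1,-1],
  [-0.18,-0.83,0.31,-0.2,0.03,0.1,-1],
  [-0.18,-0.83,0.31,-0.2,0.03,0.1,-1],
])

```text
clock: 8.57
ee_pos: [0.4665, 0.2757, 0.1807]
tcp_rot: [3.102, -0.481, 0.001]
wrist_force: [0.2, -1.3, -2.2]
finger_gap: 0.0051
```

```bash
cat >> fit1.py <<'E'
F=T@mk(p[:3],D0@R.from_rotvec(p[3:]).as_matrix()); print("tin world",F)
print([(q,np.round(d["location"],1).tolist(),round(d["confidence"],2)) for q in("tin_grip","tin_key","tin_notch") for d in robot.landmark_of("wrist",q)])
o=robot.get_obs();print(o["clock"],o["qpos"],o["wrist_force"]);print(T)
steps(T,tcp_for(.4656,.2748,.082,np.radians(-18.5)),1,3)
E
python3 fit1.py
```

```text
['top'] [0.4741 0.3154] -265.6716613769531
['scene'] [0.46   0.2694] -174.040283203125
['scene', 'top'] [0.4591 0.2705] -324.22296142578125
wrist tin [-0.0003  0.0012  0.0209  0.0002  0.0005 -0.0012] -628.8643088652314
key/grip/notch [[435.1698 279.6072]
 [254.0474 254.5472]
 [385.364  233.1819]]
tin world [[ 0.9516  0.3073 -0.0012  0.4665]
 [-0.3073  0.9516  0.0015  0.2733]
 [ 0.0016 -0.0011  1.      0.1603]
 [ 0.      0.      0.      1.    ]]
[('tin_grip', [254.0, 253.2], 0.84), ('tin_key', [439.6, 279.5], 0.89), ('tin_notch', [387.5, 229.8], 0.69)]
8.8667 [-0.356   0.4738 -0.3865  1.8561  0.2331  0.8552 -1.1685] [ 0.1489  0.0465 -2.2743]
[[ 0.952  -0.3062  0.0016  0.4671]
 [-0.3062 -0.952  -0.0019  0.2744]
 [ 0.0021  0.0013 -1.      0.1812]
 [ 0.      0.      0.      1.    ]]
[-0.007, -0.009, 0.787, 0.002, -0.003, -0.005] rows>=1.9
end [0.4669 0.2754 0.1025]
```

Request:
move_arm([
  [0,-0.01,0.3,0,0,0,-1],
  [0,-0.01,0.6,0,0,0,-1],
  [0,-0.01,0.8,0,0,0,-1],
  [0,-0.01,0.9,0,0,0,-1],
  [0,-0.01,0.9,0,0,0,-1],
])

```text
clock: 9.28
ee_pos: [0.4662, 0.2762, 0.0896]
tcp_rot: [3.101, -0.483, -0.0]
wrist_force: [-0.3, 0.2, -2.3]
finger_gap: 0.0048
```

Request:
move_arm([
  [0,0,0.04,0,0,0,-1],
  [0,0,0.08,0,0,0,-1],
  [0,0,0.12,0,0,0,-1],
  [0,0,0.16,0,0,0,-1],
  [0,0,0.16,0,0,0,-1],
])

```text
clock: 9.7
ee_pos: [0.4668, 0.277, 0.0749]
tcp_rot: [3.103, -0.483, 0.003]
wrist_force: [0.0, 0.6, -3.1]
finger_gap: 0.0047
```

Request:
move_arm([
  [0,0,0.02,0,0,0,-1],
  [0,0,0.04,0,0,0,-1],
  [0,0,0.06,0,0,0,-1],
  [0,0,0.07,0,0,0,-1],
  [0,0,0.07,0,0,0,-1],
])

```text
clock: 10.12
ee_pos: [0.4668, 0.277, 0.0679]
tcp_rot: [3.103, -0.482, 0.003]
wrist_force: [-0.4, -0.5, -3.1]
finger_gap: 0.0053
```

Request:
move_arm([
  [0,0,0.02,0,0,0,-1],
  [0,0,0.03,0,0,0,-1],
  [0,0,0.03,0,0,0,-1],
])

```text
clock: 10.37
ee_pos: [0.4671, 0.2771, 0.0673]
tcp_rot: [3.103, -0.483, 0.005]
wrist_force: [-13.2, -8.8, 48.6]
finger_gap: 0.0046
```

Run:
```python
from h import *
np.set_printoptions(precision=4,suppress=True)
o=robot.get_obs();print(o["clock"],o["wrist_force"],o["ft_torque"]);print(pose(o))
s=robot.read_camera("scene");t=robot.read_camera("top")
f=6;c=proj(s,[.466,.275,.06])[0];b=cv2.resize(s["pixels"],None,fx=f,fy=f,interpolation=cv2.INTER_CUBIC);x,y=(c*f).astype(int)
cv2.imwrite("pics/s4.png",b[y-240:y+200,x-220:x+220])
```

```text
10.3667 [-13.2186  -8.789   48.6138] [-1.9913  3.1235 -0.0044]
[[ 0.9527 -0.3039  0.0031  0.4671]
 [-0.3039 -0.9527 -0.002   0.2771]
 [ 0.0035  0.0009 -1.      0.0673]
 [ 0.      0.      0.      1.    ]]
```

View pics/s4.png

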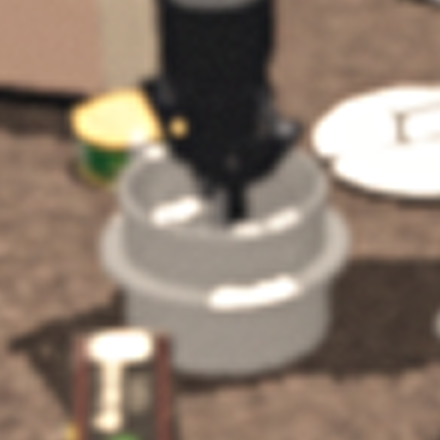

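Contact comes at TCP z 0.0673, which is the seated height (0.0677 expected); a missed key would have stopped it about 10 mm higher. Relaxing, releasing and backing off.

Request:
move_arm([
  [0,0,-0.01,0,0,0,-1],
  [0,0,-0.01,0,0,0,-0.6],
  [0,0,-0.01,0,0,0,-0.3],
  [0,0,-0.01,0,0,0,0],
  [0,0,-0.01,0,0,0,0],
  [0,0,-0.01,0,0,0,0],
])

```text
clock: 10.97
ee_pos: [0.4669, 0.2771, 0.066]
tcp_rot: [3.103, -0.483, 0.003]
wrist_force: [-0.2, 0.5, 0.8]
finger_gap: 0.0424
```

Request:
move_arm([
  [0,0,-0.2,0,0,0,0],
  [0,0,-0.5,0,0,0,0],
  [0,0,-0.8,0,0,0,0],
  [0,0,-1,0,0,0,0],
  [0,0,-1,0,0,0,0],
])

```text
clock: 11.38
ee_pos: [0.4682, 0.2782, 0.1699]
tcp_rot: [-3.102, 0.483, -0.009]
wrist_force: [1.2, 0.6, 0.1]
finger_gap: 0.0426
```

Request:
move_arm([
  [0,0.4,-0.2,0,0,0,0],
  [0,0.6,-0.5,0,0,0,0],
  [0,0.6,-0.8,0,0,0,0],
  [0,0.6,-0.8,0,0,0,0],
  [0,0.6,-0.8,0,0,0,0],
])

```text
clock: 11.8
ee_pos: [0.449, 0.2201, 0.2472]
tcp_rot: [3.104, -0.484, 0.007]
wrist_force: [-0.5, 0.2, 0.2]
finger_gap: 0.0432
```

```bash
cat > fit3.py <<'E'
from h import *
np.set_printoptions(precision=4,suppress=True)
o=robot.get_obs();print(o["clock"],o["qpos"],o["wrist_force"]);T=pose(o)
w=robot.read_camera("wrist")
for q in("tin_grip","tin_key","tin_notch","base_key"): print(q,[(np.round(d["location"],1).tolist(),round(d["confidence"],2)) for d in robot.landmark_of("wrist",q)])
g=grad(w["pixels"])
def tf(p): return mk([p[0],p[1],p[2]],(R.from_euler('z',p[3])*R.from_rotvec([p[4],p[5],0])).as_matrix())
def tcost(p):
    F=tf(p);e=0
    for q in(circ(.066,.056),circ(.062,.056),circ(.08,.014)):
        px=proj(w,q@F[:3,:3].T+F[:3,3]); ok=(px[:,1]<240)&(px[:,1]>2)&(px[:,0]>2)&(px[:,0]<509); e-=samp(g,px[ok]).sum()/180
    for x in(-.003,.003):
        e-=samp(g,proj(w,np.c_[0*np.arange(30)+x,np.linspace(.06,-.06,30),0*np.arange(30)+.046]@F[:3,:3].T+F[:3,3])).mean()*.7
    return e+300*(p[4]**2+p[5]**2)
p,f=edgefit(tcost,[.4665,.275,.047,-.32,0,0],[.004,.004,.004,.03,.02,.02],10);print("tin x y z yaw tilt",p,np.degrees(p[3]),f)
F=tf(p);print("pred grip,key,notch",proj(w,np.array([[0,0,.034],[.075,0,.056],[.075,0,.008]])@F[:3,:3].T+F[:3,3]))
big=w["pixels"].copy()
for q in(circ(.066,.056),circ(.08,.014)):cv2.polylines(big,[proj(w,q@F[:3,:3].T+F[:3,3]).round().astype(int)],True,(0,0,255),1)
cv2.imwrite("pics/w5.png",cv2.resize(big,(768,576),interpolation=cv2.INTER_CUBIC))
E
python3 fit3.py
```

```text
11.8 [-0.2422  0.3258 -0.4189  1.8908  0.164   0.9548 -1.0458] [-0.4887  0.1865  0.2317]
tin_grip [([254.4, 118.2], 0.89)]
tin_key [([338.2, 119.8], 0.73)]
tin_notch [([321.1, 118.9], 0.63)]
base_key []
tin x y z yaw tilt [ 0.4662  0.2759  0.0461 -0.3202 -0.002   0.0016] -18.34729949313612 -691.2521821013497
pred grip,key,notch [[253.298  119.0683]
 [331.7157 120.4642]
 [320.5004 119.3456]]
```

View pics/w5.png

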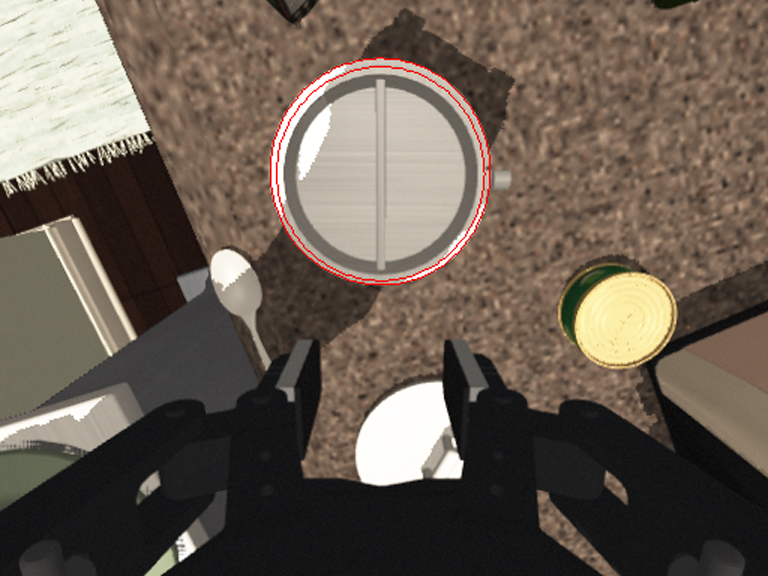

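The tin is seated: fitted z 0.046 (0.047 nominal), tilt about 2 mrad, yaw -18.3°, centre within about 1.5 mm of the base. Next the lid: turn the tool to yaw 137° and look.

Run:
```python
from h import *
T=pose(); G=mk([.475,.05,.24],tool(R.from_euler('z',137,degrees=True).as_matrix()))
# force +155 deg turn by going through yaw 60
T=steps(T,mk([.465,.13,.25],tool(R.from_euler('z',60,degrees=True).as_matrix())),2)
steps(T,G,2)
```

```text
[0.22, 0.4, -0.02, 0.0, 0.0, -0.86] rows>=5.4
[-0.09, 0.45, -0.03, 0.0, 0.0, -0.87] rows>=5.5
end [0.4646 0.1302 0.2503]
[-0.32, 0.24, 0.05, 0.0, 0.0, -0.85] rows>=5.3
[-0.41, -0.01, 0.06, 0.0, 0.0, -0.86] rows>=5.4
end [0.4745 0.0498 0.2395]
```

Request:
move_arm([
  [0.22,0.4,-0.02,0,0,-0.86,0],
  [0.22,0.4,-0.02,0,0,-0.86,0],
  [0.22,0.4,-0.02,0,0,-0.86,0],
  [0.22,0.4,-0.02,0,0,-0.86,0],
  [0.22,0.4,-0.02,0,0,-0.86,0],
  [0.22,0.4,-0.02,0,0,-0.86,0],
  [0.22,0.4,-0.02,0,0,-0.86,0],
])

```text
clock: 12.63
ee_pos: [0.457, 0.1754, 0.2476]
tcp_rot: [3.086, 0.579, 0.0]
wrist_force: [0.3, 0.3, -0.8]
finger_gap: 0.0428
```

Request:
move_arm([
  [-0.09,0.45,-0.03,0,0,-0.87,0],
  [-0.09,0.45,-0.03,0,0,-0.87,0],
  [-0.09,0.45,-0.03,0,0,-0.87,0],
  [-0.09,0.45,-0.03,0,0,-0.87,0],
  [-0.09,0.45,-0.03,0,0,-0.87,0],
  [-0.09,0.45,-0.03,0,0,-0.87,0],
  [-0.09,0.45,-0.03,0,0,-0.87,0],
])

```text
clock: 13.22
ee_pos: [0.4648, 0.1302, 0.2509]
tcp_rot: [2.716, 1.576, -0.0]
wrist_force: [0.2, -0.3, -1.3]
finger_gap: 0.0427
```

Request:
move_arm([
  [-0.32,0.24,0.05,0,0,-0.85,0],
  [-0.32,0.24,0.05,0,0,-0.85,0],
  [-0.32,0.24,0.05,0,0,-0.85,0],
  [-0.32,0.24,0.05,0,0,-0.85,0],
  [-0.32,0.24,0.05,0,0,-0.85,0],
  [-0.32,0.24,0.05,0,0,-0.85,0],
  [-0.32,0.24,0.05,0,0,-0.85,0],
])

```text
clock: 13.8
ee_pos: [0.4697, 0.0904, 0.2461]
tcp_rot: [2.054, 2.375, -0.001]
wrist_force: [0.6, -0.3, 0.2]
finger_gap: 0.0426
```

Request:
move_arm([
  [-0.41,-0.01,0.06,0,0,-0.86,0],
  [-0.41,-0.01,0.06,0,0,-0.86,0],
  [-0.41,-0.01,0.06,0,0,-0.86,0],
  [-0.41,-0.01,0.06,0,0,-0.86,0],
  [-0.41,-0.01,0.06,0,0,-0.86,0],
  [-0.41,-0.01,0.06,0,0,-0.86,0],
  [-0.41,-0.01,0.06,0,0,-0.86,0],
  [-0.41,-0.01,0.06,0,0,-0.86,0],
])

```text
clock: 14.47
ee_pos: [0.4748, 0.0497, 0.2403]
tcp_rot: [1.157, 2.919, -0.001]
wrist_force: [-0.1, -0.5, -0.2]
finger_gap: 0.0432
```

```bash
cat >> h.py <<'E'
def barpts():
    P=[]
    for z in(.048,):
        c=np.array([[.03,.007,z],[-.03,.007,z],[-.03,-.007,z],[.03,-.007,z]])
        for i in range(4): P.append(np.linspace(c[i],c[(i+1)%4],30))
    return np.vstack(P)
def notchpts(z=.014):
    return np.vstack([np.linspace([.080,s*.0085,z],[.069,s*.0085,z],15) for s in(-1,1)])
E
cat > fit4.py <<'E'
from h import *
import sys
np.set_printoptions(precision=4,suppress=True)
o=robot.get_obs();print(o["clock"],o["qpos"],o["wrist_force"]);T=pose(o);print(T[:3,3])
w=robot.read_camera("wrist")
L={}
for q in("lid_grip","lid_notch"):
    r=robot.landmark_of("wrist",q); print(q,[(np.round(d["location"],1).tolist(),round(d["confidence"],2)) for d in r]); L[q]=r
g=grad(w["pixels"])
def lcost(p):
    Rm=R.from_euler('z',p[2]).as_matrix();e=0
    for q,k in((circ(.08,.014),1),(barpts(),1),(notchpts(),.7)):
        px=proj(w,q@Rm.T+[p[0],p[1],0]);ok=(px[:,1]<300)&(px[:,1]>2);e-=k*samp(g,px[ok]).sum()/len(px)
    return e
p,f=edgefit(lcost,[.4357,.0055,np.radians(47)],[.006,.006,.06],12);print("lid",p,np.degrees(p[2]),f)
Rm=R.from_euler('z',p[2]).as_matrix()
print("pred grip,notch",proj(w,np.array([[0,0,.042],[.075,0,.008]])@Rm.T+[p[0],p[1],0]))
big=w["pixels"].copy()
for q in(circ(.08,.014),barpts(),notchpts()):cv2.polylines(big,[proj(w,q@Rm.T+[p[0],p[1],0]).round().astype(int)],True,(0,0,255),1)
cv2.imwrite("pics/w6.png",cv2.resize(big,(768,576),interpolation=cv2.INTER_CUBIC))
E
python3 fit4.py
```

```text
14.4667 [ 0.4971  0.3969 -0.926   1.9337  0.3794  0.9948  1.7832] [-0.128  -0.4503 -0.1813]
[0.4748 0.0497 0.2403]
lid_grip [([250.4, 115.3], 0.9)]
lid_notch [([246.3, 175.2], 0.7)]
lid [0.4377 0.0039 0.8092] 46.363409582916084 -577.8504028320312
pred grip,notch [[250.4959 119.2906]
 [250.6525 177.6128]]
```

View pics/w6.png

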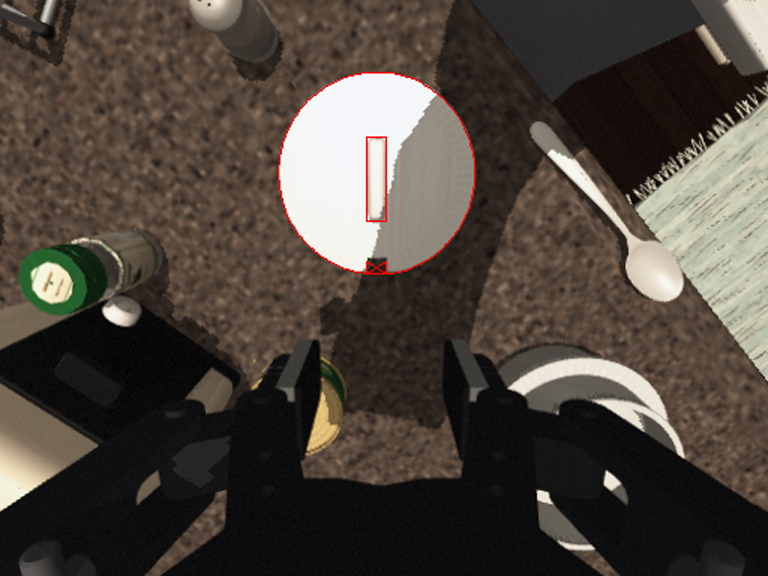

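Lid fit is accurate: (0.4377,0.0039), yaw 46.4°, with the outline, bar and notch overlaid at picture (376,180).

Run:
```python
from h import *
Rl=tool(R.from_euler('z',136.4,degrees=True).as_matrix())
T=steps(pose(),mk([.4377,.0039,.15],Rl),1)
T=steps(T,mk([.4377,.0039,.075],Rl),1)
T=steps(T,mk([.4377,.0039,.023],Rl),1)
```

```text
[-0.04, -0.59, 0.91, 0.0, 0.0, 0.01] rows>=2.6
end [0.4376 0.0039 0.1495]
[0.0, 0.0, 0.75, 0.0, 0.0, 0.0] rows>=1.8
end [0.4377 0.0038 0.0745]
[0.0, 0.0, 0.52, 0.0, 0.0, 0.0] rows>=1.2
end [0.4378 0.0037 0.0225]
```

Request:
move_arm([
  [-0.02,-0.3,0.4,0,0,0.01,0],
  [-0.04,-0.59,0.7,0,0,0.01,0],
  [-0.04,-0.59,0.91,0,0,0.01,0],
  [-0.04,-0.59,0.91,0,0,0.01,0],
  [-0.04,-0.59,0.91,0,0,0.01,0],
])

```text
clock: 15.03
ee_pos: [0.4378, 0.0042, 0.1497]
tcp_rot: [1.161, 2.918, -0.001]
wrist_force: [0.3, 0.4, 0.2]
finger_gap: 0.0429
```

Request:
move_arm([
  [0,0,0.3,0,0,0,0],
  [0,0,0.55,0,0,0,0],
  [0,0,0.75,0,0,0,0],
  [0,0,0.75,0,0,0,0],
])

```text
clock: 15.37
ee_pos: [0.4383, 0.0045, 0.0736]
tcp_rot: [1.159, 2.919, -0.001]
wrist_force: [-0.9, -0.1, -0.7]
finger_gap: 0.0425
```

Request:
move_arm([
  [0,0,0.2,0,0,0,0],
  [0,0,0.35,0,0,0,0],
  [0,0,0.45,0,0,0,0],
  [0,0,0.52,0,0,0,0],
  [0,0,0.52,0,0,0,0],
])

```text
clock: 15.78
ee_pos: [0.4392, 0.004, 0.0232]
tcp_rot: [1.159, 2.916, -0.001]
wrist_force: [0.3, -0.3, -0.0]
finger_gap: 0.043
```

Request:
move_arm([
  [0,0,0,0,0,0,-1],
  [0,0,0,0,0,0,-1],
  [0,0,0,0,0,0,-1],
  [0,0,0,0,0,0,-1],
  [0,0,0,0,0,0,-1],
  [0,0,0,0,0,0,-1],
])

```text
clock: 16.28
ee_pos: [0.4388, 0.0035, 0.0237]
tcp_rot: [1.159, 2.916, -0.001]
wrist_force: [-3.0, 0.6, 13.8]
finger_gap: 0.0129
```

Request:
move_arm([
  [0,0,-0.1,0,0,0,-1],
  [0,0,-0.3,0,0,0,-1],
  [0,0,-0.6,0,0,0,-1],
  [0,0,-0.9,0,0,0,-1],
  [0,0,-1,0,0,0,-1],
  [0,0,-1,0,0,0,-1],
])

```text
clock: 16.78
ee_pos: [0.4391, 0.0033, 0.1248]
tcp_rot: [1.159, 2.913, 0.0]
wrist_force: [0.8, -1.7, -2.4]
finger_gap: 0.0129
```

Request:
move_arm([
  [0,0,-0.4,0,0,0,-1],
  [0,0,-0.8,0,0,0,-1],
  [0,0,-1,0,0,0,-1],
  [0,0,-1,0,0,0,-1],
  [0,0,-1,0,0,0,-1],
])

```text
clock: 17.2
ee_pos: [0.4378, 0.0031, 0.2221]
tcp_rot: [1.161, 2.916, -0.002]
wrist_force: [-0.5, -0.7, -4.0]
finger_gap: 0.0125
```

```bash
cat > fit5.py <<'E'
from h import *
np.set_printoptions(precision=4,suppress=True)
o=robot.get_obs();print(o["clock"],o["wrist_force"],o["finger_gap"]);T=pose(o);w=robot.read_camera("wrist")
for q in("lid_grip","lid_notch"): print(q,[(np.round(d["location"],1).tolist(),round(d["confidence"],2)) for d in robot.landmark_of("wrist",q)])
g=grad(w["pixels"]);M0=R.from_euler('z',-90,degrees=True).as_matrix()
D0=np.diag([1.,-1,-1])
def tf(p): return T@mk(p[:3],D0@R.from_rotvec([p[4],p[5],p[3]]).as_matrix()@M0)
def cost(p):
    F=tf(p);e=0
    for q in(circ(.08,.014),circ(.08,.008)):
        px=proj(w,q@F[:3,:3].T+F[:3,3]);ok=(px[:,1]<225)&(px[:,1]>2);e-=samp(g,px[ok]).mean()
    return e+300*(p[3]**2+p[4]**2+p[5]**2)
p,f=edgefit(cost,[0,0,.023,0,0,0],[.003,.003,.004,.02,.02,.02],10);print("lid in tool",p,f)
F=tf(p);print("pred grip,notch",proj(w,np.array([[0,0,.042],[.075,0,.008]])@F[:3,:3].T+F[:3,3]));print(F,T[:3,3])
cv2.imwrite("pics/w7.png",w["pixels"])
E
python3 fit5.py
```

```text
17.2 [-0.5045 -0.677  -3.9742] 0.01251066284490032
lid_grip [([253.0, 259.4], 0.63)]
lid_notch []
lid in tool [ 0.0002 -0.0003  0.0194 -0.0235  0.0505  0.008 ] -404.8479480649522
pred grip,notch [[255.8126 267.7377]
 [252.143  339.0374]]
[[ 0.7035 -0.7102  0.0268  0.4374]
 [ 0.7089  0.7039  0.0444  0.0029]
 [-0.0504 -0.0122  0.9987  0.2027]
 [ 0.      0.      0.      1.    ]] [0.4378 0.0031 0.2221]
```

```bash
cat >> fit5.py <<'E'
for reg in (300,3000,30000,3e6):
    def c2(p): return cost(p)+reg*(p[4]**2+p[5]**2)
    p,f=edgefit(c2,[0,0,.021,0,0,0],[.003,.003,.004,.02,.02,.02],10);F=tf(p);print(reg,p,f,cost(p),"grip",proj(w,np.array([[0,0,.042]])@F[:3,:3].T+F[:3,3]))
px=proj(w,circ(.08,.014)@F[:3,:3].T+F[:3,3]);ok=px[:,1]<225;print(samp(g,px[ok]).mean(),np.percentile(g,95))
big=w["pixels"].copy()
cv2.polylines(big,[px.round().astype(int)],True,(0,0,255),1)
F=tf([.0002,-.0003,.0194,-.0235,.0505,.008]);cv2.polylines(big,[proj(w,circ(.08,.014)@F[:3,:3].T+F[:3,3]).round().astype(int)],True,(0,255,0),1)
cv2.imwrite("pics/w7.png",cv2.resize(big,(768,576)))
E
python3 fit5.py
```

```text
17.35 [-0.2732  0.3999 -2.2432] 0.012926989819209077
lid_grip [([253.4, 257.0], 0.8)]
lid_notch []
lid in tool [-0.     -0.0004  0.0196 -0.0049  0.0401 -0.0078] -399.6155010608152
pred grip,notch [[253.8257 266.6005]
 [253.7555 339.6145]]
[[ 0.6891 -0.7239  0.0338  0.4367]
 [ 0.7235  0.6899  0.0252  0.0032]
 [-0.0415  0.0071  0.9991  0.2014]
 [ 0.      0.      0.      1.    ]] [0.4369 0.0035 0.221 ]
300 [ 0.0001 -0.0004  0.0195 -0.0083  0.0393 -0.0055] -399.0161678170379 -399.48908591209636 grip [[254.2559 266.6683]]
3000 [ 0.0001 -0.0003  0.0192 -0.0068  0.0197 -0.003 ] -396.74657738656555 -397.9344369675258 grip [[254.5113 265.6588]]
30000 [ 0.0001 -0.0002  0.0189 -0.0116  0.0046 -0.0029] -392.3379251170753 -393.21821309586534 grip [[254.5858 264.74  ]]
3000000.0 [ 0.0001 -0.0001  0.0185 -0.0047 -0.     -0.0001] -391.63752238068196 -391.66360907145366 grip [[254.8308 265.022 ]]
155.53763 152.30678
```

```bash
sed -i 's/in(circ(.08,.014),circ(.08,.008)):/in(circ(.08,.014),):/; s/^F=tf(\[.0002.*$//' fit5.py; python3 fit5.py
python3 - <<'E'
from h import *
w=robot.read_camera("wrist");g=w["pixels"].astype(int).sum(2)
print(g[60:130:3,250]); print(g[200,60:130:4]); print(g[200,380:460:4])
E
```

```text
17.5 [ 0.1026  0.2132 -1.9105] 0.012830002640500115
lid_grip [([252.4, 258.5], 0.77)]
lid_notch []
lid in tool [-0.0001 -0.0006  0.0246  0.0224  0.0077 -0.0012] -247.82011158561647
pred grip,notch [[254.2548 258.1553]
 [256.8269 336.0903]]
[[ 0.6694 -0.7429  0.0059  0.4369]
 [ 0.7428  0.6694  0.006   0.0033]
 [-0.0084  0.0004  1.      0.197 ]
 [ 0.      0.      0.      1.    ]] [0.4373 0.0039 0.2216]
300 [-0.0001 -0.0006  0.0248  0.0215  0.0056 -0.0058] -247.7309675219774 -247.75055510481616 grip [[253.9268 257.8887]]
3000 [-0.0001 -0.0006  0.0246 -0.0126  0.0048 -0.0002] -247.90663938209357 -247.97565571604386 grip [[254.4408 258.0239]]
30000 [-0.     -0.0005  0.0245  0.0219  0.0004 -0.0012] -247.75888645382167 -247.8081233695456 grip [[254.3848 257.8808]]
3000000.0 [-0.0001 -0.0005  0.0244 -0.0038 -0.      0.    ] -247.8290151127172 -247.8308483338892 grip [[254.4377 258.0009]]
247.83516 153.23412
[207 191 253 242 262 241 235 190 740 740 741 739 740 741 741 739 739 737
 741 736 736 734 732 734]
[244 196 232 224 226 256 249 286 232 238 211 282 242 234 698 696 692 690]
[388 394 382 384 326 260 225 203 136 424 650 187 272 240 199 587 534 561
 565 573]
```

Lid is held level and centred (underside 24.4 mm beyond the TCP). Going to the stack.

Run:
```python
from h import *
L=mk([0,-.0004,.0244],tool(np.eye(3))@R.from_euler('z',-90,degrees=True).as_matrix())
f=lambda z: mk([.4668,.2758,z],R.from_euler('z',-18.35,degrees=True).as_matrix())@np.linalg.inv(L)
T=steps(pose(),f(.185),3)
T=steps(T,f(.119),1)
print(f(.095))
```

```text
[0.55, 0.73, 0.04, 0.0, 0.0, 0.48] rows>=3.0
[0.78, 0.47, 0.04, 0.0, 0.0, 0.48] rows>=3.0
[0.9, 0.15, 0.05, 0.0, 0.0, 0.49] rows>=3.1
end [0.4667 0.276  0.2089]
[0.0, 0.0, 0.66, 0.0, 0.0, 0.0] rows>=1.6
end [0.4668 0.2759 0.1429]
[[ 0.31482087  0.94915111  0.          0.46717966]
 [ 0.94915111 -0.31482087  0.          0.27567407]
 [ 0.          0.         -1.          0.1194    ]
 [ 0.          0.          0.          1.        ]]
```

Request:
move_arm([
  [0.18,0.24,0.01,0,0,0.16,-1],
  [0.37,0.49,0.03,0,0,0.32,-1],
  [0.55,0.73,0.04,0,0,0.48,-1],
  [0.55,0.73,0.04,0,0,0.48,-1],
])

```text
clock: 18.03
ee_pos: [0.4479, 0.1, 0.2187]
tcp_rot: [1.69, 2.646, 0.004]
wrist_force: [-0.7, 0.2, -2.2]
finger_gap: 0.0128
```

Request:
move_arm([
  [0.26,0.16,0.01,0,0,0.16,-1],
  [0.52,0.31,0.03,0,0,0.32,-1],
  [0.78,0.47,0.04,0,0,0.48,-1],
  [0.78,0.47,0.04,0,0,0.48,-1],
])

```text
clock: 18.37
ee_pos: [0.4568, 0.1917, 0.2145]
tcp_rot: [2.159, 2.282, 0.005]
wrist_force: [-1.6, 0.7, -2.8]
finger_gap: 0.0128
```

Request:
move_arm([
  [0.3,0.05,0.01,0,0,0.16,-1],
  [0.6,0.1,0.03,0,0,0.33,-1],
  [0.9,0.15,0.05,0,0,0.49,-1],
  [0.9,0.15,0.05,0,0,0.49,-1],
  [0.9,0.15,0.05,0,0,0.49,-1],
  [0.9,0.15,0.05,0,0,0.49,-1],
])

```text
clock: 18.87
ee_pos: [0.4666, 0.2756, 0.2088]
tcp_rot: [2.547, 1.835, -0.001]
wrist_force: [-0.2, 0.3, -3.0]
finger_gap: 0.0128
```

```bash
python3 - <<'E'
from h import *
np.set_printoptions(precision=4,suppress=True)
print(pose(),robot.get_obs()["clock"],robot.get_obs()["qpos"])
L=mk([0,-.0004,.0244],tool(np.eye(3))@R.from_euler('z',-90,degrees=True).as_matrix())
f=lambda z: mk([.4668,.2758,z],R.from_euler('z',-18.35,degrees=True).as_matrix())@np.linalg.inv(L)
steps(pose(),f(.119),1)
E
python3 fit5.py | sed -n 2,5p
```

```text
[[ 0.3169  0.9485  0.0012  0.4666]
 [ 0.9485 -0.3169 -0.0022  0.2756]
 [-0.0017  0.0018 -1.      0.2088]
 [ 0.      0.      0.      1.    ]] 18.8667 [-0.1659  0.4824 -0.6506  1.8197  0.3536  0.9581  0.2799]
[0.0, 0.0, 0.65, 0.0, 0.0, 0.0] rows>=1.6
end [0.4667 0.2755 0.1438]
lid_grip [([255.4, 257.9], 0.64)]
lid_notch [([417.1, 82.1], 0.42)]
lid in tool [-0.0006 -0.0001  0.0248  0.0291  0.0017 -0.0024] -229.45114179637244
pred grip,notch [[254.1699 257.6003]
```

Request:
move_arm([
  [0,0,0.2,0,0,0,-1],
  [0,0,0.45,0,0,0,-1],
  [0,0,0.65,0,0,0,-1],
  [0,0,0.65,0,0,0,-1],
])

```text
clock: 19.35
ee_pos: [0.4659, 0.2738, 0.1412]
tcp_rot: [2.55, 1.832, -0.006]
wrist_force: [-0.8, -0.8, -3.1]
finger_gap: 0.013
```

Request:
move_arm([
  [0,0,0.04,0,0,0,-1],
  [0,0,0.08,0,0,0,-1],
  [0,0,0.12,0,0,0,-1],
  [0,0,0.15,0,0,0,-1],
  [0,0,0.15,0,0,0,-1],
])

```text
clock: 19.77
ee_pos: [0.467, 0.2756, 0.1291]
tcp_rot: [2.549, 1.832, 0.001]
wrist_force: [0.2, -0.9, -1.9]
finger_gap: 0.013
```

Request:
move_arm([
  [0,0,0.02,0,0,0,-1],
  [0,0,0.04,0,0,0,-1],
  [0,0,0.05,0,0,0,-1],
  [0,0,0.05,0,0,0,-1],
])

```text
clock: 20.1
ee_pos: [0.4669, 0.2757, 0.124]
tcp_rot: [2.549, 1.832, 0.0]
wrist_force: [-0.5, -0.1, -2.7]
finger_gap: 0.0126
```

Request:
move_arm([
  [0,0,0.02,0,0,0,-1],
  [0,0,0.03,0,0,0,-1],
  [0,0,0.04,0,0,0,-1],
  [0,0,0.04,0,0,0,-1],
])

```text
clock: 20.43
ee_pos: [0.4669, 0.2757, 0.12]
tcp_rot: [2.549, 1.832, 0.0]
wrist_force: [0.1, -0.1, -2.3]
finger_gap: 0.0126
```

Request:
move_arm([
  [0,0,0.01,0,0,0,-1],
  [0,0,0.01,0,0,0,-1],
])

```text
clock: 20.6
ee_pos: [0.4669, 0.2757, 0.119]
tcp_rot: [2.549, 1.832, 0.001]
wrist_force: [-0.3, 0.7, -2.4]
finger_gap: 0.0127
```

Request:
move_arm([
  [0,0,0.01,0,0,0,-1],
  [0,0,0.01,0,0,0,-1],
])

```text
clock: 20.77
ee_pos: [0.4671, 0.2758, 0.1188]
tcp_rot: [2.549, 1.832, 0.001]
wrist_force: [-3.4, -2.9, 10.2]
finger_gap: 0.0125
```

Request:
move_arm([
  [0,0,0.005,0,0,0,-1],
  [0,0,0.005,0,0,0,-1],
])

```text
clock: 20.93
ee_pos: [0.4671, 0.2758, 0.1187]
tcp_rot: [2.549, 1.832, 0.002]
wrist_force: [-6.2, -4.0, 20.7]
finger_gap: 0.0126
```

Contact at 0.1187 matches the seated height. Raise slightly to unload, release and retreat.

Request:
move_arm([
  [0,0,-0.01,0,0,0,-1],
  [0,0,-0.01,0,0,0,-0.6],
  [0,0,-0.01,0,0,0,-0.3],
  [0,0,-0.01,0,0,0,0],
  [0,0,-0.01,0,0,0,0],
  [0,0,-0.01,0,0,0,0],
])

```text
clock: 21.43
ee_pos: [0.467, 0.2758, 0.1186]
tcp_rot: [2.549, 1.832, 0.001]
wrist_force: [-0.7, 0.1, 0.2]
finger_gap: 0.0427
```

Request:
move_arm([
  [0,0,-0.2,0,0,0,0],
  [0,0,-0.5,0,0,0,0],
  [0,0,-0.8,0,0,0,0],
  [0,0,-1,0,0,0,0],
  [0,0,-1,0,0,0,0],
])

```text
clock: 21.85
ee_pos: [0.468, 0.277, 0.2225]
tcp_rot: [2.549, 1.832, 0.009]
wrist_force: [0.5, 0.5, 0.3]
finger_gap: 0.0425
```

Request:
move_arm([
  [0,0.4,-0.2,0,0,0,0],
  [0,0.6,-0.4,0,0,0,0],
  [0,0.6,-0.6,0,0,0,0],
  [0,0.6,-0.6,0,0,0,0],
  [0,0.6,-0.6,0,0,0,0],
])

```text
clock: 22.27
ee_pos: [0.5237, 0.257, 0.2788]
tcp_rot: [2.549, 1.832, 0.002]
wrist_force: [-0.7, 0.7, -0.1]
finger_gap: 0.0426
```

Run:
```python
from h import *
np.set_printoptions(precision=4,suppress=True)
o=robot.get_obs();print(o["clock"],o["ee_pos"],o["wrist_force"]);w=robot.read_camera("wrist");g=grad(w["pixels"])
for q in("lid_grip","lid_notch","tin_key"): print(q,[(np.round(d["location"],1).tolist(),round(d["confidence"],2)) for d in robot.landmark_of("wrist",q)])
def tf(p): return mk(p[:3],(R.from_euler('z',p[3])*R.from_rotvec([p[4],p[5],0])).as_matrix())
def cost(p):
    F=tf(p);e=300*(p[4]**2+p[5]**2)
    for q,k in((circ(.08,.014),1.5),(barpts(),1)):
        px=proj(w,q@F[:3,:3].T+F[:3,3]);ok=(px[:,1]<260)&(px[:,1]>2);e-=k*samp(g,px[ok]).sum()/len(px)
    return e
p,f=edgefit(cost,[.467,.276,.095,-.32,0,0],[.004,.004,.004,.03,.02,.02],12);print("lid",p,np.degrees(p[3]),f)
F=tf(p);big=w["pixels"].copy()
for q in(circ(.08,.014),barpts()):cv2.polylines(big,[proj(w,q@F[:3,:3].T+F[:3,3]).round().astype(int)],True,(0,0,255),1)
c=proj(w,F[:3,3]+[0,0,.014])[0];x,y=c.astype(int);x0,y0=max(x-110,0),max(y-110,0)
A=cv2.resize(big[y0:y0+230,x0:x0+230],(390,390),interpolation=cv2.INTER_CUBIC)
s=robot.read_camera("scene");f=6;b=cv2.resize(s["pixels"],None,fx=f,fy=f,interpolation=cv2.INTER_CUBIC);x,y=(proj(s,[.466,.275,.08])[0]*f).astype(int)
cv2.imwrite("pics/final.png",np.hstack([A,b[y-195:y+195,x-195:x+195]]))
```

```text
22.2667 [0.5237 0.257  0.2788] [-0.7107  0.7332 -0.1175]
lid_grip [([253.2, 119.2], 0.96)]
lid_notch [([252.1, 186.3], 0.74)]
tin_key [([257.3, 187.2], 0.47)]
lid [ 0.4668  0.2752  0.0932 -0.3181  0.0052  0.0055] -18.22406696633065 -411.05097947688375
```

View pics/final.png

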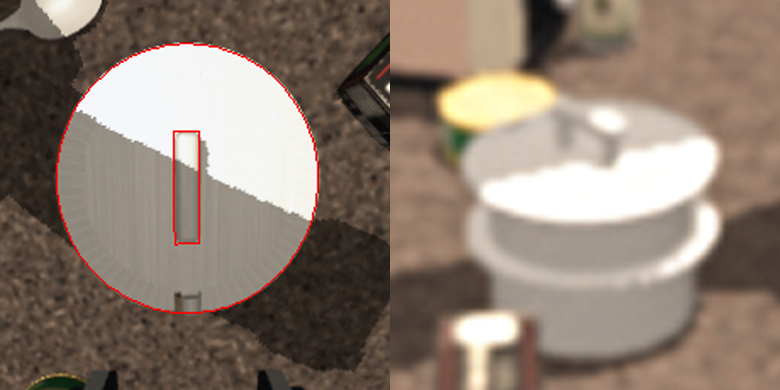

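The last picture shows the key standing in the lid's notch (left panel, 187,300). The stack is level and upright, and the gripper is clear of it. Handing in.

```bash
python3 -c "
from bench import robot
print(robot.hand_in())"
```

```text
the job is handed in; nothing more can be done
None
```

The lunch tin is stacked and handed in at about 22 s. The divided tin sits on the base with its notch over the base's key. The lid sits on the divided tin with its notch over that tin's key. The hand-in reports no verdict.

| Part | Fitted centre (m) | Underside height (fitted / nominal) | Yaw | Tilt |
|---|---|---|---|---|
| Base, before stacking | (0.466, 0.275) | – | -18.5° | – |
| Divided tin, after release | (0.466, 0.276) | 46 / 47 mm | -18.3° | about 3 mrad |
| Lid, after release | (0.467, 0.275) | 93 / 95 mm | -18.2° | about 8 mrad |

- **Final picture:** it shows the key standing in the lid's notch. The gripper was clear, with about 0 N on the wrist.
- **Contact heights:** both parts met resistance within about 1 mm of the seated height. A missed key would have stopped them about 10 mm higher. The divided tin was pressed down with about 49 N for a moment while seating.
- **Disagreements:**
    - The top and scene cameras placed the base 1.5 to 14 mm apart in y, so I used the close-up wrist-camera fit, which overlaid the picture well.
    - My first fit of the held lid was wrong because it included a hidden edge; I redid it.
- **Not measured again:** I did not refit the base after stacking, and I did not re-measure the bystanders; there was no sign that the arm touched any of them.

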